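Hold the hinge leaf lined up on its jamb block

TASK

Pull the steel hinge leaf straight up out of its upright holder, lower its knuckle into the gap between the two knuckles on the jamb block until it is seated in the groove and the three holes line up, and finish while still holding the leaf there, upright, so that the pin could be slipped through. Do not let go of it at the end, and leave the pin, the tape roll and the white bottle where they are.

Things in the scene. Friction and masses are not known exactly. Their poses are not given: they have to be found in the camera images.
- leaf_bore (a point): Centre of the knuckle hole at the lower end of the loose steel hinge leaf (a straight strap, about 0.14 kg). Local y along the hole, z along the strap to its free end (up in the holder), x through its thickness. Knuckle: tube along y, 18 mm outside, 24 mm long, 9 mm hole. Leaf alike both ways round. It stands loosely on the slot floor and may lean 0.08 rad in its thickness direction.
- leaf_grip (a point): Point on the middle line of the same leaf, 91 mm from the hole centre along local z: a good place to grip. The strap is 12 mm thick (x) and 24 mm wide (y) and reaches 122 mm beyond the hole centre; axes as leaf_bore.
- holder_mouth (a point): Centre of the slot's mouth in the upright grey holder, fixed to the worktop; rim 65 mm above the worktop. The slot is 20 mm (local x) by 27 mm (local y), its floor 6 mm above the worktop. The holder is 46 x 52 mm on an 80 x 84 mm foot 6 mm thick. The leaf's hole runs along local y.
- jamb: Jamb block, fixed to the worktop: aluminium block 36 x 68 mm on a 72 x 96 mm foot 8 mm thick, with a fixed steel hinge leaf whose two knuckles stand on top. Origin at the centre of its underside, on the worktop; local z up, local y along the hinge line.
- jamb_bore (a point): Point on the jamb's hinge line (local y; z up) midway between its two knuckles, 60 mm above the worktop. Knuckles: 18 mm outside, 20 mm long, 9 mm holes; the gap between is 27 mm, open above. Under it a rigid V groove along y (30 degree sides, 30 mm wide) seats the loose knuckle with its hole centre just here; the leaf then stands upright above the block, its y along this y, either way round.
- pin: Loose hinge pin, 6 mm round steel rod about 96 mm long with one end bent, lying on the worktop in front of the jamb block; to be left alone. Origin under the middle of the rod.
- tape_roll: Roll of tape, 66 mm across, 19 mm high, lying on the worktop; to be left alone. Origin at the centre of its underside.
- white_bottle: White reagent bottle with a blue cap, 49 mm across, 85 mm high; to be left alone. Origin at the centre of its underside.
Not all that is in view belongs to the job. Leave any orange or pink look-alike of the jamb alone.

How it is judged (in metres and radians):
On the way:
1. the leaf is drawn clear of the holder, held by the gripper (height (world z) of leaf_bore above 0.08 m and contact force between the fingers and leaf above 2 N), for 0.2 s.
At the end, for the whole second after the job is handed in: The leaf's hole centre is on the hinge line of the jamb block within 2.5 mm across and in height and 3 mm along it, its hole parallel to the hinge line within 0.10 rad, the strap upright (free end up) within 0.15 rad, still, and gripped by the fingers with more than 2 N (x of leaf_bore in the frame of jamb between -0.0025 and 0.0025 m and y of leaf_bore in the frame of jamb between -0.003 and 0.003 m and z of leaf_bore in the frame of jamb between 0.0575 and 0.0625 m and angle between the y axis of leaf_bore and the y axis of jamb, either way round below 0.1 rad and angle between leaf_bore's own z axis and vertical below 0.15 rad and height (world z) of leaf_grip above 0.13 m and contact force between the fingers and leaf above 2 N and linear speed of leaf below 0.02 m/s); the arm keeps its last pose, push and grip.
It fails at once if the hinge pin is moved by more than 25 mm (distance of pin from where it was at the start of the episode above 0.025 m).
It fails at once if the tape roll is moved by more than 25 mm (distance of tape_roll from where it was at the start of the episode above 0.025 m).
It fails at once if the white bottle is moved by more than 25 mm (distance of white_bottle from where it was at the start of the episode above 0.025 m).
It also fails if it takes over 38 s, if anything falls off the work surface, if the arm or the gripper's body presses on something with over 40 N, if the wrist force passes 120 N, or if a joint passes its speed limit or range.

ROBOT

A 6-joint arm with a two-finger parallel gripper is mounted at the origin on a cart in front of the work surface, level with it; the furniture and walls round the work are solid. World frame = base frame: x ahead of the robot, y to its left, z up, the work surface at z = 0. Lengths are in m, angles in degrees, forces in N, time in s.
With the tool pointing down it reaches from about 0.4 to 0.825 m from the base axis. Payload 7 kg.
Tool frame: the origin (TCP) lies on the centre line of the jaws, within the pads' length; the fingertips stand 19 mm ahead of it and the grasp point (between the pads) is the TCP; z points along the fingers, y is the line along which they close (so a half turn about z gives the same grasp; the last joint's range is limited). The gripper opens to 88 mm and grips with 3 to 60 N. Pads are 19 mm wide; open, the fingers measure 130 mm over their backs; the gripper's body (78 mm by 193 mm) begins 47 mm behind the grasp point.
Start: joints at [86.637, 20.546, 0.682, 0, -70.136, -16.507], TCP at [0.229, 0.635, 0.211] pointing down, gripper open.
Joint ranges: [-176.03, 176.03], [-82.01, 121.73], [-58.28, 71.71], [-173.87, 95.51], [-174.79, -0.11], [-173.66, 173.66]. Speed limits (degrees/s): [136.94, 136.94, 172.46, 180, 180, 180].

INTERFACE

Orientations are given as [roll, pitch, yaw] about the fixed x, y, z axes, in that order (R = Rz(yaw) Ry(pitch) Rx(roll)).
In Python, from plant import * gives the robot as it stands. The module is installed in compiled form; this text tells all that it offers.
- The arm moves only by the tool play_rows, never from a script. Its argument "deltas" is a list of rows, each a list of 6 numbers: the shift along the world's x, y, z scaled (see below), then the turn, a rotation vector about the world's x, y, z scaled (see below). A call has 1 to 10 rows; each row shifts and turns the commanded pose from where the row before left it; what a row does not reach is not made up. The controller multiplies each number of a shift by 800 mm and each number of a turn by 180 degrees. A row lasts 1/10 s, in which the tool goes at most 50 mm and 8.59 degrees, less where a joint would pass 70% of its speed; a pose out of reach is approached as far as the arm can. A call with a number of a shift or a turn outside -1 to 1 is refused whole. A call with a gripper value outside its range is refused whole. "gripper" is the gripper command: -1 is shut, 1 is fully open, values between are in proportion, set as the call begins (left out, the last holds). The fingers move at their own pace and stop on an object; the grip force is fixed at half the most. Time passes only in rows, so rows that do not move let the fingers close. It gives the time, the measured TCP pose, the force, the opening and the grip force at its end, in the units of the state.
- get_obs(): the state, without advancing time (a new reading comes with each control period).
- snapshot(name): name is "side" or "top"; returns (picture, depth): 480x640x3 uint8, blue, green, red; 480x640 float32, m along the optical axis (not along the pixel's ray), 0 where there is no reading.
- camera_model(name): a dict with "fx", "fy", "cx", "cy" (pixels), "world_to_cam" (4x4, takes a point from world to camera coordinates). Camera axes: x right, y down, z forward; pixel columns grow to the right and rows downward; lengths in m; the calibration is good to about 2 mm. A picture is of the moment at which its call begins. camera_model takes no time and is no camera call.
- close_job(): hands the job in; it is judged then, once.
The state is a dict: "clock": time; "joint_pos": joint angles; "qvel": joint speeds; "tau": joint torques, N m; "tool_pos": TCP position; "orientation": TCP orientation; "force": force on the tool from outside, world axes, zero at the start; "moment": the same for the moment, N m; "opening": finger opening in m; "gripper_force": force on a finger pad.
Only numpy, scipy, OpenCV 4.12 (cv2) and the standard library are available. Lean on these libraries where they do the work, as an engineer would, in place of code of your own. Each camera call takes 0.05 s, during which the arm holds its last target. There are 200 camera calls.

## Working session

There is one attempt and no reset: what is moved stays moved. The work goes in short steps, Python scripts to look and compute and a tool call to move; the robot and the scene stay as the last step left them, time stands still between calls to the robot, and variables do not carry over. Pictures are saved under pics/ and viewed, at most 10 in all, crops included, and the job is handed in when it is done.

Besides the shell and the picture viewer there is one more tool, called after "Request:" by a JSON object that holds its "name" and its "arguments", one argument or row to a line. play_rows: Moves the arm, as the interface text tells. Its arguments: {"type":"object","properties":{"deltas":{"type":"array","items":{"type":"array","items":{"type":"number","minimum":-1,"maximum":1}}},"gripper":{"type":"number"}},"required":["deltas"]}

```bash
mkdir -p pics; cat > h.py <<'E'
from plant import *
import numpy as np, cv2
def ray(m,u,v):
    T=np.array(m["world_to_cam"]);R=T[:3,:3];t=T[:3,3]
    o=-R.T@t; d=R.T@np.array([(u-m["cx"])/m["fx"],(v-m["cy"])/m["fy"],1.]); return o,d
def plane(m,u,v,z):
    o,d=ray(m,u,v); return o+d*(z-o[2])/d[2]
def cloud(m,D):
    v,u=np.mgrid[:480,:640]; T=np.array(m["world_to_cam"])
    c=np.stack([(u-m["cx"])/m["fx"]*D,(v-m["cy"])/m["fy"]*D,D],-1)
    return (c-T[:3,3])@T[:3,:3]
E
python3 - <<'E'
from h import *
for n in("top","side"):
    p,d=snapshot(n); cv2.imwrite(f"pics/{n}0.png",p); np.save(f"{n}0.npy",d)
    m=camera_model(n); print(n,m["fx"],ray(m,320,240))
o=get_obs();print(o)
E
```

```text
top 565.0581827997606 (array([0.32879859, 0.16080816, 1.25873601]), array([ 0.18812382, -0.02108689, -0.98210738]))
side 494.3694621207202 (array([ 0.59395442, -0.69856716,  0.71689837]), array([-0.06211204,  0.82007226, -0.56894141]))
{'clock': 0.1, 'joint_pos': array([ 8.66363324e+01,  2.05874209e+01,  6.39784704e-01, -1.74251538e-02,
       -7.01363334e+01, -1.65073039e+01]), 'qvel': array([-0.04819409, -0.01613792,  0.03879894,  0.28060229,  0.09676656,
       -0.00850553]), 'tau': array([-2.09804799e-03, -5.84165025e+01,  2.93751115e+01,  7.01558948e+00,
        1.01555165e-02, -5.16831676e-05]), 'tool_pos': array([0.22930309, 0.63437218, 0.20982215]), 'orientation': array([ 1.79914836e+02, -8.15453043e-03, -1.98768982e+01]), 'force': array([ 0.29227127,  0.5850454 , -0.32444981]), 'moment': array([-0.01431625,  0.04106431, -0.00423977]), 'gripper_force': 0.0, 'opening': 0.0876799003026823}
```

View pics/top0.png

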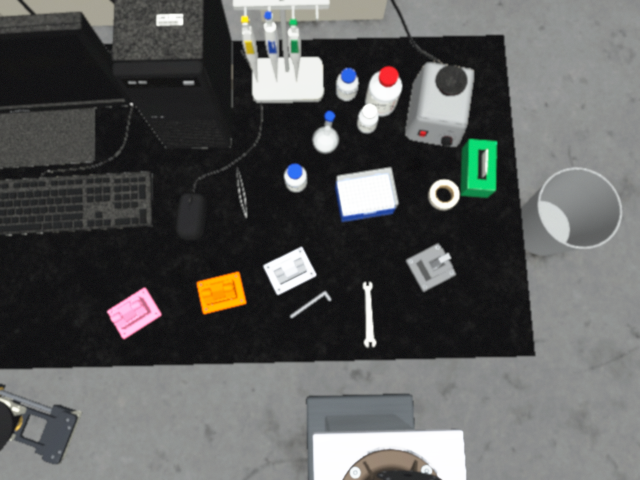

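View pics/side0.png

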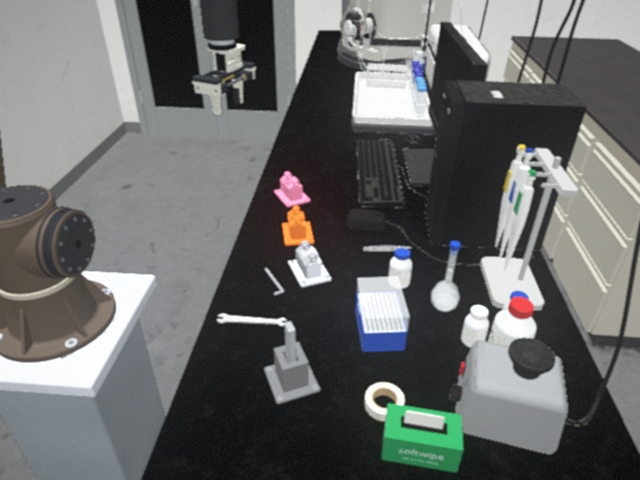

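The top view shows the aluminium jamb at (290,270) beside the orange (220,292) and pink (134,312) look-alikes. The pin is at (310,304), and the holder with the leaf is at (432,266). Only the aluminium one fits the jamb's description. I'll confirm it in an enlarged crop and measure.

```bash
python3 - <<'E'
from h import *
t=cv2.imread("pics/top0.png");s=cv2.imread("pics/side0.png")
a=cv2.resize(t[235:315,250:350],(400,320),interpolation=cv2.INTER_CUBIC);b=cv2.resize(t[230:310,385:485],(400,320),interpolation=cv2.INTER_CUBIC)
c=cv2.resize(s[230:297,270:354],(400,280),interpolation=cv2.INTER_CUBIC)[:280];e=cv2.resize(s[312:412,230:373],(400,280),interpolation=cv2.INTER_CUBIC)
cv2.imwrite("pics/crop.png",np.vstack([np.hstack([a,b]),np.hstack([c,e])]))
for n,im,boxes in(("top",t,{"jamb":(235,315,255,325),"hold":(235,300,400,465)}),("side",s,{"jamb":(235,290,284,335),"hold":(318,402,255,325)})):
    m=camera_model(n);P=cloud(m,np.load(f"{n}0.npy"))
    for k,(r0,r1,c0,c1) in boxes.items():
        M=np.zeros((480,640),np.uint8);M[r0:r1,c0:c1]=(im[r0:r1,c0:c1].max(-1)>70)*255
        nc,L,S,_=cv2.connectedComponentsWithStats(M);L=L==1+S[1:,4].argmax()
        z=P[...,2]
        print(n,k,L.sum(),"z hist",np.histogram(z[L],np.arange(-.005,.15,.01))[0])
        q=np.argwhere(L)[:,::-1].astype(np.float32)
        w=np.array([plane(m,u,v,.008 if k=="jamb" else .006)[:2] for u,v in q])
        if n=="top":
            r=cv2.minAreaRect((w*1000).astype(np.float32));print(" sil rect",r)
        f=L&(z<.016)&(z>-.005); 
        r=cv2.minAreaRect((P[f][:,:2]*1000).astype(np.float32));print(" foot cloud",r,np.median(z[f]))
        for lo,hi in((.035,.05),(.05,.06),(.06,.075),(.08,.2)):
            g=L&(z>lo)&(z<hi)
            if g.sum()>8:print("  z",lo,hi,g.sum(),P[g].mean(0).round(4),cv2.minAreaRect((P[g][:,:2]*1000).astype(np.float32)),z[g].max())
E
```

```text
top jamb 1576 z hist [259 667  23  15  30 291 164 114   0   0   0   0   0   0   0]
 sil rect ((501.733154296875, 204.60299682617188), (77.44902801513672, 101.77770233154297), 25.287839889526367)
 foot cloud ((502.8261413574219, 204.7442626953125), (78.71200561523438, 102.66207122802734), 24.758113861083984) 0.007491454530025642
  z 0.035 0.05 142 [0.496  0.2032 0.0466] ((500.4338073730469, 202.84341430664062), (41.116764068603516, 66.5634765625), 25.292036056518555) 0.04992539755075936
  z 0.05 0.06 295 [0.4995 0.201  0.0543] ((500.8185119628906, 202.53964233398438), (39.099327087402344, 67.28839111328125), 25.56479263305664) 0.059976053536463646
  z 0.06 0.075 162 [0.5013 0.2037 0.0668] ((502.0689697265625, 203.11734008789062), (27.47993278503418, 66.06881713867188), 16.229154586791992) 0.0743609851809806
top hold 1484 z hist [358 463  30  26  34  31 226 180   8   8  11   4  15  42  35]
 sil rect ((503.560791015625, -115.29310607910156), (83.3050308227539, 96.03650665283203), 25.72968101501465)
 foot cloud ((504.1955871582031, -116.46624755859375), (83.54106140136719, 97.10972595214
[... 1608 characters left out ...]
60905456543) 0.005437569790360363
  z 0.035 0.05 202 [ 0.5053 -0.1328  0.0428] ((502.33489990234375, -115.41204833984375), (46.43515396118164, 51.586856842041016), 25.58979034423828) 0.049944908049843174
  z 0.05 0.06 165 [ 0.5044 -0.1289  0.0555] ((501.26580810546875, -113.35546875), (46.30509567260742, 54.246585845947266), 25.095619201660156) 0.059929052701490224
  z 0.06 0.075 519 [ 0.5022 -0.1185  0.0651] ((501.4551696777344, -113.10456848144531), (46.59551239013672, 54.716094970703125), 25.489601135253906) 0.07495904636373657
  z 0.08 0.2 305 [ 0.5024 -0.1193  0.1144] ((501.0234680175781, -115.0356674194336), (12.50063705444336, 26.29354476928711), 27.02862548828125) 0.13734076209891372
```

View pics/crop.png

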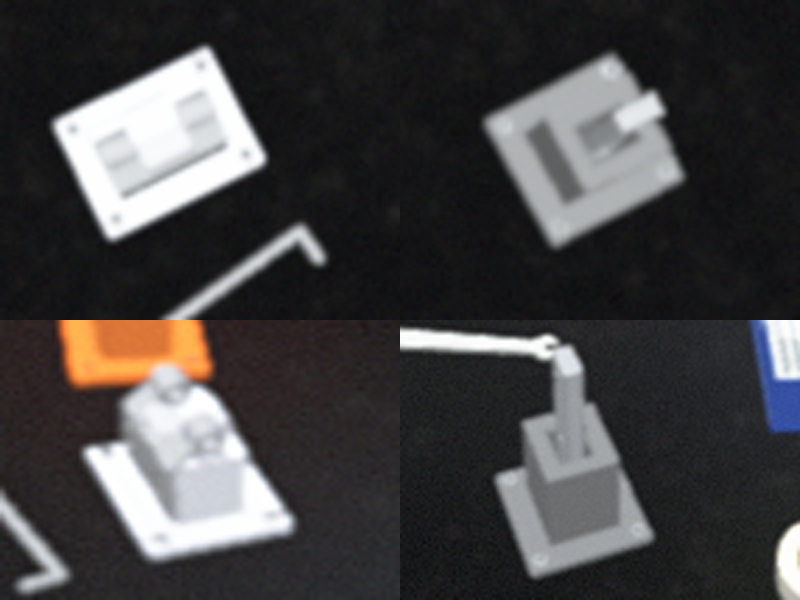

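The crop confirms the jamb: white foot, two knuckles with the gap between them at (290,268), and the leaf standing in the holder. Both have yaw ≈25°, which makes the tool yaw −65°. I'm moving above the leaf at about (0.502,−0.113).

Request:
{"name": "play_rows", "arguments": {
  "deltas": [
    [0.017, -0.0467, 0.003, 0, 0, -0.0125],
    [0.017, -0.0467, 0.003, 0, 0, -0.0125],
    [0.017, -0.0467, 0.003, 0, 0, -0.0125],
    [0.017, -0.0467, 0.003, 0, 0, -0.0125],
    [0.017, -0.0467, 0.003, 0, 0, -0.0125],
    [0.017, -0.0467, 0.003, 0, 0, -0.0125],
    [0.017, -0.0467, 0.003, 0, 0, -0.0125],
    [0.017, -0.0467, 0.003, 0, 0, -0.0125],
    [0.017, -0.0467, 0.003, 0, 0, -0.0125],
    [0.017, -0.0467, 0.003, 0, 0, -0.0125]
  ],
  "gripper": 1
}}

```text
clock: 1.1
tool_pos: [0.3654, 0.2595, 0.2346]
orientation: [180.0, 0.0, -42.4]
force: [0.5, 0.4, 0.0]
opening: 0.0876
gripper_force: 0.0
```

Request:
{"name": "play_rows", "arguments": {
  "deltas": [
    [0.017, -0.0467, 0, 0, 0, -0.0125],
    [0.017, -0.0467, 0, 0, 0, -0.0125],
    [0.017, -0.0467, 0, 0, 0, -0.0125],
    [0.017, -0.0467, 0, 0, 0, -0.0125],
    [0.017, -0.0467, 0, 0, 0, -0.0125],
    [0.017, -0.0467, 0, 0, 0, -0.0125],
    [0.017, -0.0467, 0, 0, 0, -0.0125],
    [0.017, -0.0467, 0, 0, 0, -0.0125],
    [0.017, -0.0467, 0, 0, 0, -0.0125],
    [0.017, -0.0467, 0, 0, 0, -0.0125]
  ]
}}

```text
clock: 2.1
tool_pos: [0.5015, -0.1141, 0.2345]
orientation: [180.0, 0.0, -65.0]
force: [0.7, 0.2, -0.0]
opening: 0.0875
gripper_force: 0.0
```

Request:
{"name": "play_rows", "arguments": {
  "deltas": [
    [0, 0, 0, 0, 0, 0],
    [0, 0, 0, 0, 0, 0],
    [0, 0, 0, 0, 0, 0]
  ]
}}

```text
clock: 2.4
tool_pos: [0.501, -0.112, 0.2344]
orientation: [180.0, 0.0, -64.9]
force: [0.9, 0.5, -0.0]
opening: 0.0874
gripper_force: 0.0
```

Request:
{"name": "play_rows", "arguments": {
  "deltas": [
    [0.001, -0.001, -0.02, 0, 0, 0],
    [0, -0.001, -0.02, 0, 0, 0],
    [0, 0, -0.02, 0, 0, 0],
    [0, 0, -0.02, 0, 0, 0],
    [0, 0, -0.02, 0, 0, 0],
    [0, 0, -0.02, 0, 0, 0],
    [0, 0, -0.02, 0, 0, 0],
    [0, 0, -0.02, 0, 0, 0],
    [0, 0, 0, 0, 0, 0],
    [0, 0, 0, 0, 0, 0]
  ]
}}

```text
clock: 3.4
tool_pos: [0.5023, -0.1132, 0.1072]
orientation: [180.0, -0.0, -64.8]
force: [0.4, -0.4, 0.8]
opening: 0.0875
gripper_force: 0.0
```

Request:
{"name": "play_rows", "arguments": {
  "deltas": [
    [0, 0, 0, 0, 0, 0],
    [0, 0, 0, 0, 0, 0],
    [0, 0, 0, 0, 0, 0],
    [0, 0, 0, 0, 0, 0],
    [0, 0, 0, 0, 0, 0],
    [0, 0, 0, 0, 0, 0],
    [0, 0, 0, 0, 0, 0],
    [0, 0, 0, 0, 0, 0],
    [0, 0, 0, 0, 0, 0],
    [0, 0, 0, 0, 0, 0]
  ],
  "gripper": -1
}}

```text
clock: 4.4
tool_pos: [0.5022, -0.114, 0.1066]
orientation: [180.0, 0.0, -64.9]
force: [-1.2, 0.2, 0.1]
opening: 0.013
gripper_force: 0.0
```

Request:
{"name": "play_rows", "arguments": {
  "deltas": [
    [0, 0, 0, 0, 0, 0],
    [0, 0, 0, 0, 0, 0],
    [0, 0, 0, 0, 0, 0],
    [0, 0, 0, 0, 0, 0]
  ]
}}

```text
clock: 4.8
tool_pos: [0.5022, -0.114, 0.1067]
orientation: [180.0, 0.0, -64.9]
force: [-0.2, -0.9, 0.6]
opening: 0.0117
gripper_force: 30.0
```

Request:
{"name": "play_rows", "arguments": {
  "deltas": [
    [0, 0, 0.01, 0, 0, 0],
    [0, 0, 0.02, 0, 0, 0],
    [0, 0, 0.02, 0, 0, 0],
    [0, 0, 0.02, 0, 0, 0],
    [0, 0, 0.02, 0, 0, 0],
    [0, 0, 0.02, 0, 0, 0],
    [0, 0, 0.02, 0, 0, 0],
    [0, 0, 0.01, 0, 0, 0],
    [0, 0, 0, 0, 0, 0],
    [0, 0, 0, 0, 0, 0]
  ]
}}

```text
clock: 5.8
tool_pos: [0.5018, -0.1139, 0.2181]
orientation: [180.0, 0.0, -64.9]
force: [-0.0, 0.1, -1.8]
opening: 0.0116
gripper_force: 30.0
```

```bash
python3 - <<'E'
from h import *
for n in("top","side"):
    p,d=snapshot(n); cv2.imwrite(f"pics/{n}1.png",p); np.save(f"{n}1.npy",d)
print(get_obs()["tool_pos"])
a,b=cv2.imread("pics/top1.png"),cv2.imread("pics/side1.png")
cv2.imwrite("pics/lift.png",np.hstack([cv2.resize(a[190:310,370:490],(400,400)),cv2.resize(b[230:410,200:380],(400,400))]))
E
```

```text
[ 0.50167337 -0.11395497  0.21773842]
```

View pics/lift.png

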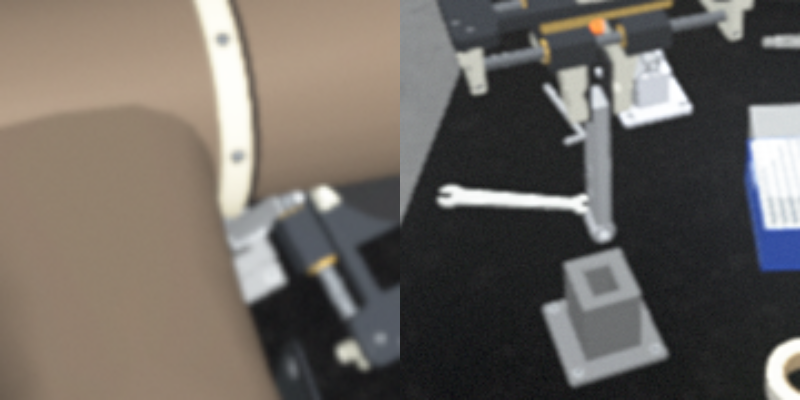

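The side view shows the leaf held upright and clear of the holder, with its knuckle end at about (290,334). The arm blocks the top view. I'll refine the jamb pose from the foot edges in the earlier pictures.

```bash
python3 - <<'E'
from h import *
def edges(n,box,z,thr,yaw,c0,half,sides):
    im=cv2.imread(f"pics/{n}0.png");m=camera_model(n);r0,r1,k0,k1=box;K=8
    g=cv2.cvtColor(im[r0:r1,k0:k1],cv2.COLOR_BGR2GRAY)
    g=cv2.resize(g,None,fx=K,fy=K,interpolation=cv2.INTER_CUBIC)
    cs,_=cv2.findContours((g>thr).astype(np.uint8),cv2.RETR_EXTERNAL,cv2.CHAIN_APPROX_NONE)
    q=max(cs,key=cv2.contourArea)[:,0]
    w=np.array([plane(m,k0+(u+.5)/K-.5,r0+(v+.5)/K-.5,z)[:2] for u,v in q])
    a=np.radians(yaw);R=np.array([[np.cos(a),np.sin(a)],[-np.sin(a),np.cos(a)]])
    l=(w-c0)@R.T*1000; out={}
    for s in sides:
        ax=0 if s[1]=="x" else 1;sg=1 if s[0]=="+" else -1
        M=(abs(l[:,ax]-sg*half[ax])<8)&(abs(l[:,1-ax])<half[1-ax]-10)
        if M.sum()<20: continue
        p=np.polyfit(l[M][:,1-ax],l[M][:,ax],1);p=np.polyfit(l[M][:,1-ax],l[M][:,ax],1)
        out[s]=(round(p[1],2),round(np.degrees(p[0])*(-1 if ax==0 else 1),2),round(np.std(l[M][:,ax]-np.polyval(p,l[M][:,1-ax])),2))
    print(n,out)
S=["+x","-x","+y","-y"]
for thr in (100,130):
    edges("top",(230,320,250,330),.008,thr,25,(.501,.203),(36,48),S)
    edges("side",(235,292,280,340),.008,thr,25,(.501,.203),(36,48),S)
for thr in (65,80):
    edges("top",(235,300,398,468),.006,thr,25,(.502,-.113),(40,42),S)
    edges("side",(312,402,255,325),.006,thr,25,(.502,-.113),(40,42),S)
E
```

```text
top {'+x': (np.float64(39.09), np.float64(-0.12), np.float64(0.18)), '-x': (np.float64(-37.18), np.float64(0.35), np.float64(0.12)), '+y': (np.float64(51.0), np.float64(-0.29), np.float64(0.15)), '-y': (np.float64(-48.97), np.float64(0.7), np.float64(0.14))}
side {'+x': (np.float64(38.32), np.float64(-1.48), np.float64(0.59)), '-x': (np.float64(-40.38), np.float64(0.4), np.float64(0.15)), '+y': (np.float64(58.98), np.float64(22.49), np.float64(0.97))}
top {'+x': (np.float64(38.48), np.float64(-0.13), np.float64(0.17)), '-x': (np.float64(-36.58), np.float64(0.38), np.float64(0.1)), '+y': (np.float64(50.38), np.float64(-0.32), np.float64(0.14)), '-y': (np.float64(-48.38), np.float64(0.68), np.float64(0.15))}
side {'+x': (np.float64(37.54), np.float64(-1.47), np.float64(0.61)), '-x': (np.float64(-39.57), np.float64(0.41), np.float64(0.14)), '+y': (np.float64(56.19), np.float64(19.38), np.float64(1.28)), '-y': (np.float64(-55.62), np.float64(0.21), np.float64(0.23))}
top {'+x': (np.float64(41.89), np.float64(1.07), np.float64(0.13)), '-x': (np.float64(-41.29), np.float64(0.49), np.float6
[... 215 characters left out ...]
p.float64(-43.05), np.float64(0.9), np.float64(0.12)), '+y': (np.float64(56.4), np.float64(28.41), np.float64(1.37)), '-y': (np.float64(-45.17), np.float64(-0.0), np.float64(0.44))}
top {'+x': (np.float64(41.33), np.float64(1.07), np.float64(0.12)), '-x': (np.float64(-40.74), np.float64(0.51), np.float64(0.17)), '+y': (np.float64(44.81), np.float64(0.85), np.float64(0.15)), '-y': (np.float64(-44.21), np.float64(-0.94), np.float64(2.07))}
side {'+x': (np.float64(39.59), np.float64(0.09), np.float64(0.52)), '-x': (np.float64(-42.53), np.float64(0.89), np.float64(0.1)), '+y': (np.float64(55.32), np.float64(27.83), np.float64(1.51)), '-y': (np.float64(-44.55), np.float64(0.31), np.float64(0.3))}
```

Request:
{"name": "play_rows", "arguments": {
  "deltas": [
    [0, 0.025, 0, 0, 0, 0],
    [0, 0.045, 0, 0, 0, 0],
    [0, 0.055, 0, 0, 0, 0],
    [0, 0.055, 0, 0, 0, 0],
    [0, 0.055, 0, 0, 0, 0],
    [0, 0.055, 0, 0, 0, 0],
    [0, 0.055, -0.005, 0, 0, 0],
    [0, 0.035, -0.01, 0, 0, 0],
    [0, 0.014, -0.015, 0, 0, 0],
    [0, 0, -0.015, 0, 0, 0]
  ]
}}

```text
clock: 6.9
tool_pos: [0.5018, 0.2022, 0.181]
orientation: [179.9, -0.0, -64.8]
force: [0.0, -0.2, -1.0]
opening: 0.0118
gripper_force: 30.0
```

Request:
{"name": "play_rows", "arguments": {
  "deltas": [
    [0, 0, 0, 0, 0, 0],
    [0, 0, 0, 0, 0, 0],
    [0, 0, 0, 0, 0, 0],
    [0, 0, 0, 0, 0, 0]
  ]
}}

```text
clock: 7.3
tool_pos: [0.5027, 0.2006, 0.1834]
orientation: [-179.9, 0.0, -64.9]
force: [0.3, -0.3, -1.7]
opening: 0.0118
gripper_force: 30.0
```

```bash
python3 - <<'E'
from h import *
for n in("top","side"):
    p,d=snapshot(n); cv2.imwrite(f"pics/{n}2.png",p); np.save(f"{n}2.npy",d)
print(get_obs()["tool_pos"])
a,b=cv2.imread("pics/top2.png"),cv2.imread("pics/side2.png")
cv2.imwrite("pics/jam.png",np.hstack([cv2.resize(a[220:320,240:340],(400,400)),cv2.resize(b[200:300,260:360],(400,400))]))
E
```

```text
[0.50250581 0.20084579 0.18323505]
```

View pics/jam.png

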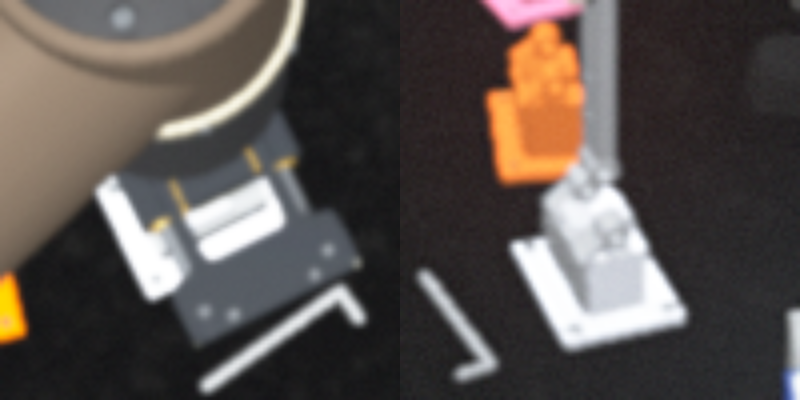

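In the side view the leaf hangs above the jamb gap, with its lower end at about (309,244). I'll now measure the leaf against the block in the same camera's depth and silhouette.

```bash
python3 - <<'E'
from h import *
a=np.radians(25.1);R=np.array([[np.cos(a),np.sin(a)],[-np.sin(a),np.cos(a)]]);c0=np.array([.501,.203])
def loc(P): return np.concatenate([(P[...,:2]-c0)@R.T*1000,P[...,2:]*1000],-1)
m=camera_model("side");print("tcp loc",loc(get_obs()["tool_pos"]))
A=loc(cloud(m,np.load("side0.npy")));B=loc(cloud(m,np.load("side2.npy")))
# front block face, z 14..40
for nm,C in(("0",A),("2",B)):
    M=np.zeros((480,640),bool);M[235:292,284:335]=1
    F=C[M&(abs(C[...,0])<13)&(C[...,2]>14)&(C[...,2]<40)&(C[...,1]<-20)&(C[...,1]>-50)]
    print("block front y",nm,len(F),np.median(F[:,1]),F[:,1].std())
    G=C[M&(C[...,2]>14)&(C[...,2]<40)&(abs(C[...,1]+34)<5)];print(" x range",np.percentile(G[:,0],[1,99]))
    K=C[M&(abs(C[...,0])<7)&(C[...,2]>55)&(C[...,2]<66)&(C[...,1]<-28)&(C[...,1]>-45)];print(" knuckle end y",len(K),np.median(K[:,1]) if len(K) else 0)
S=(B[...,2]>90)&(B[...,2]<130)&(abs(B[...,0])<12)&(abs(B[...,1])<25)
f=S&(abs(B[...,0])<4);print("strap",S.sum(),f.sum(),"y:",np.median(B[f][:,1]),"slope y/z",np.polyfit(B[f][:,2],B[f][:,1],1)[0])
p=np.sort(B[f][:,1]);print(np.percentile(p,[10,25,50,75,90]))
# silhouette per row
im=cv2.cvtColor(cv2.imread("pics/side2.png"),cv2.COLOR_BGR2GRAY)
for r in range(200,250,3):
    k=np.where(S[r])[0]
    if len(k)>2:print(r,k.min(),k.max(),"z",B[r,k,2].mean().round(1), "gray",im[r,k.min()-3:k.max()+4])
E
```

```text
tcp loc [  0.44979832  -2.58954379 183.23505388]
block front y 0 100 -33.797568205284975 1.596232723211071
 x range [-21.15797531  17.25503161]
 knuckle end y 18 -31.346836339478443
block front y 2 103 -33.65102695338313 1.4595400200487305
 x range [-21.05633314  17.3350514 ]
 knuckle end y 21 -32.08663830317162
strap 126 49 y: -12.885835468217715 slope y/z -0.030760108145679557
[-14.69683869 -13.85696145 -12.88583547 -11.70255755 -10.73615324]
230 306 313 z 122.9 gray [143 145 143 144 148 147 147 154 159 152 126  78  43  36]
233 306 313 z 114.7 gray [143 143 149 147 144 147 149 157 156 153 123  75  43  39]
236 306 313 z 106.7 gray [144 154 166 168 156 146 148 155 157 150 124  76  41  40]
239 305 313 z 97.7 gray [177 180 181 180 192 195 182 162 159 163 162 131  83  46  37]
242 307 309 z 92.4 gray [224 212 191 184 184 188 199 198 185]
```

```bash
python3 - <<'E'
from h import *
a=np.radians(25.1);R=np.array([[np.cos(a),np.sin(a)],[-np.sin(a),np.cos(a)]]);c0=np.array([.501,.203])
m=camera_model("side");im=cv2.imread("pics/side2.png").astype(float)
B=im[...,0]
for r in range(206,240,4):
    row=B[r,296:324]; h=95
    k=np.where(row>h)[0]; k=k[(k+296>=300)]
    i,j=k[0],k[-1]
    L=296+i-(row[i]-h)/(row[i]-row[i-1]); Rr=296+j+(row[j]-h)/(row[j]-row[j+1])
    out=[]
    for u in(L,Rr,(L+Rr)/2):
        o,d=ray(m,u,r); ol=R@(o[:2]-c0);dl=R@d[:2]; t=(-.0009-ol[1])/dl[1]; out.append((ol[0]+t*dl[0])*1000); z=o[2]+t*d[2]
    print(r,round(L,2),round(Rr,2),np.round(out,2),"z",round(z*1000))
E
```

```text
206 304.6 313.73 [-9.89 10.65  0.34] z 178
210 304.57 313.78 [-10.05  10.81   0.34] z 168
214 304.62 313.68 [-9.99 10.61  0.27] z 158
218 304.43 313.68 [-10.5   10.65   0.03] z 148
222 304.23 313.65 [-11.03  10.61  -0.26] z 138
226 304.44 313.68 [-10.63  10.72   0.  ] z 128
230 304.68 313.69 [-10.17  10.78   0.26] z 117
234 304.62 313.64 [-10.38  10.71   0.12] z 106
238 303.2 313.62 [-13.75  10.71  -1.58] z 96
```

Request:
{"name": "play_rows", "arguments": {
  "deltas": [
    [-0.0013, 0.0008, 0, 0, 0, 0],
    [0, 0, -0.004, 0, 0, 0],
    [0, 0, -0.004, 0, 0, 0],
    [0, 0, -0.004, 0, 0, 0],
    [0, 0, -0.004, 0, 0, 0],
    [0, 0, -0.003, 0, 0, 0],
    [0, 0, -0.003, 0, 0, 0],
    [0, 0, -0.003, 0, 0, 0],
    [0, 0, 0, 0, 0, 0],
    [0, 0, 0, 0, 0, 0]
  ]
}}

```text
clock: 8.4
tool_pos: [0.5012, 0.2018, 0.1626]
orientation: [180.0, -0.0, -64.9]
force: [-0.4, -0.3, -1.0]
opening: 0.0117
gripper_force: 30.0
```

Request:
{"name": "play_rows", "arguments": {
  "deltas": [
    [0, 0, -0.003, 0, 0, 0],
    [0, 0, -0.003, 0, 0, 0],
    [0, 0, -0.003, 0, 0, 0],
    [0, 0, 0, 0, 0, 0],
    [0, 0, 0, 0, 0, 0]
  ]
}}

```text
clock: 8.9
tool_pos: [0.5012, 0.2018, 0.1554]
orientation: [180.0, -0.0, -64.9]
force: [-0.5, 0.3, -2.3]
opening: 0.0117
gripper_force: 30.0
```

Request:
{"name": "play_rows", "arguments": {
  "deltas": [
    [0, 0, -0.002, 0, 0, 0],
    [0, 0, 0, 0, 0, 0],
    [0, 0, 0, 0, 0, 0]
  ]
}}

```text
clock: 9.2
tool_pos: [0.5012, 0.2018, 0.1538]
orientation: [180.0, -0.0, -64.9]
force: [-0.3, 0.1, -1.7]
opening: 0.0115
gripper_force: 30.0
```

Request:
{"name": "play_rows", "arguments": {
  "deltas": [
    [0, 0, -0.001, 0, 0, 0],
    [0, 0, 0, 0, 0, 0],
    [0, 0, 0, 0, 0, 0]
  ]
}}

```text
clock: 9.5
tool_pos: [0.5012, 0.2018, 0.1531]
orientation: [180.0, -0.0, -64.9]
force: [0.2, 0.3, -1.4]
opening: 0.0116
gripper_force: 30.0
```

Request:
{"name": "play_rows", "arguments": {
  "deltas": [
    [0, 0, -0.001, 0, 0, 0],
    [0, 0, 0, 0, 0, 0],
    [0, 0, 0, 0, 0, 0]
  ]
}}

```text
clock: 9.8
tool_pos: [0.5012, 0.2019, 0.1523]
orientation: [-180.0, 0.0, -64.9]
force: [-0.0, -0.5, -1.0]
opening: 0.0114
gripper_force: 30.0
```

Request:
{"name": "play_rows", "arguments": {
  "deltas": [
    [0, 0, -0.001, 0, 0, 0],
    [0, 0, 0, 0, 0, 0],
    [0, 0, 0, 0, 0, 0]
  ]
}}

```text
clock: 10.1
tool_pos: [0.5016, 0.202, 0.1518]
orientation: [-179.9, 0.0, -64.9]
force: [0.7, -0.3, 1.5]
opening: 0.0115
gripper_force: 30.0
```

Request:
{"name": "play_rows", "arguments": {
  "deltas": [
    [0, 0, -0.001, 0, 0, 0],
    [0, 0, 0, 0, 0, 0],
    [0, 0, 0, 0, 0, 0]
  ]
}}

```text
clock: 10.4
tool_pos: [0.502, 0.2022, 0.1517]
orientation: [-179.9, -0.0, -64.8]
force: [0.4, 0.0, 7.0]
opening: 0.0116
gripper_force: 30.0
```

Request:
{"name": "play_rows", "arguments": {
  "deltas": [
    [0.001, 0.0005, 0, 0, 0, 0],
    [0, 0, 0, 0, 0, 0],
    [0, 0, 0, 0, 0, 0]
  ]
}}

```text
clock: 10.7
tool_pos: [0.5026, 0.2024, 0.1517]
orientation: [-179.9, -0.0, -64.8]
force: [-1.0, -0.5, 7.3]
opening: 0.0118
gripper_force: 30.1
```

Request:
{"name": "play_rows", "arguments": {
  "deltas": [
    [0, 0, -0.001, 0, 0, 0],
    [0, 0, 0, 0, 0, 0],
    [0, 0, 0, 0, 0, 0]
  ]
}}

```text
clock: 11.0
tool_pos: [0.503, 0.2025, 0.1516]
orientation: [-179.9, -0.0, -64.8]
force: [-1.8, -1.6, 11.0]
opening: 0.0117
gripper_force: 30.1
```

Seated at about the expected height (TCP 0.1517). I'll find the groove centre by touching lightly 3 mm to either side.

Request:
{"name": "play_rows", "arguments": {
  "deltas": [
    [0, 0, 0.0062, 0, 0, 0],
    [0, 0, 0, 0, 0, 0],
    [-0.0031, -0.0014, 0, 0, 0, 0],
    [0, 0, 0, 0, 0, 0],
    [0, 0, -0.003, 0, 0, 0],
    [0, 0, 0, 0, 0, 0],
    [0, 0, 0, 0, 0, 0],
    [0, 0, 0, 0, 0, 0]
  ]
}}

```text
clock: 11.8
tool_pos: [0.4999, 0.2013, 0.1527]
orientation: [-180.0, -0.0, -64.9]
force: [1.2, 0.2, 3.5]
opening: 0.0113
gripper_force: 30.0
```

Request:
{"name": "play_rows", "arguments": {
  "deltas": [
    [0, 0, 0.003, 0, 0, 0],
    [0, 0, 0, 0, 0, 0],
    [0.0068, 0.0032, 0, 0, 0, 0],
    [0, 0, 0, 0, 0, 0],
    [0, 0, -0.003, 0, 0, 0],
    [0, 0, 0, 0, 0, 0],
    [0, 0, 0, 0, 0, 0],
    [0, 0, 0, 0, 0, 0]
  ]
}}

```text
clock: 12.6
tool_pos: [0.506, 0.204, 0.1539]
orientation: [-179.9, -0.0, -64.8]
force: [-1.0, -0.0, 8.7]
opening: 0.0116
gripper_force: 30.0
```

Request:
{"name": "play_rows", "arguments": {
  "deltas": [
    [0, 0, 0.003, 0, 0, 0],
    [0, 0, 0, 0, 0, 0],
    [-0.0043, -0.002, 0, 0, 0, 0],
    [0, 0, 0, 0, 0, 0],
    [0, 0, -0.003, 0, 0, 0],
    [0, 0, -0.0015, 0, 0, 0],
    [0, 0, -0.001, 0, 0, 0],
    [0, 0, 0, 0, 0, 0],
    [0, 0, 0, 0, 0, 0],
    [0, 0, 0, 0, 0, 0]
  ]
}}

```text
clock: 13.6
tool_pos: [0.5025, 0.2024, 0.1517]
orientation: [-179.9, -0.0, -64.8]
force: [-1.1, -0.1, 6.3]
opening: 0.012
gripper_force: 30.0
```

```bash
python3 - <<'E'
from h import *
p,d=snapshot("side"); t,_=snapshot("top"); np.save("side3.npy",d);cv2.imwrite("pics/side3.png",p)
o=get_obs();print(o["tool_pos"],o["force"],o["moment"],o["orientation"])
cv2.imwrite("pics/seat.png",np.hstack([cv2.resize(p[200:300,260:360],(600,600),interpolation=cv2.INTER_CUBIC)]))
a=np.radians(25.1);R=np.array([[np.cos(a),np.sin(a)],[-np.sin(a),np.cos(a)]]);c0=np.array([.501,.203])
P=cloud(camera_model("side"),d);C=np.concatenate([(P[...,:2]-c0)@R.T*1000,P[...,2:]*1000],-1)
f=(abs(C[...,0])<4)&(abs(C[...,1])<25)&(C[...,2]>85)&(C[...,2]<128)
print("tcp loc",R@(o["tool_pos"][:2]-c0)*1000,"strap face y",np.median(C[f][:,1]),f.sum(),np.polyfit(C[f][:,2],C[f][:,1],1))
E
```

```text
[0.50247572 0.20244221 0.15168738] [-0.89704845 -0.79476109  7.04519488] [-0.18932277  0.45153548  0.02005378] [-1.79870496e+02 -1.72577174e-02 -6.48322522e+01]
tcp loc [ 1.09975378 -1.13111829] strap face y -11.504964467554974 57 [  0.07170491 -18.59066171]
```

View pics/seat.png

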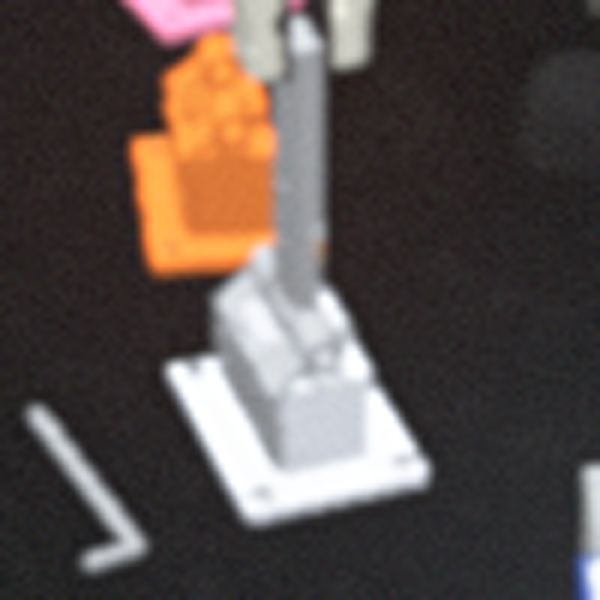

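The picture shows the strap standing upright in the gap behind the near knuckle at about (300,300) in the crop. The fingers hold it and the pin is untouched. The measured seat height, centring and push all agree, so I'm handing in.

```bash
python3 -c "
from plant import *
print(close_job()); o=get_obs(); print(o['clock'],o['tool_pos'],o['gripper_force'])"
```

```text
the job is handed in; nothing more can be done
None
the job is handed in; nothing more can be done
```

I handed in the job at about 13.7 s with the leaf seated upright in the jamb groove and still gripped at 30 N. My measurements put its hole within about 1 mm of the hinge line. I never sent the arm near the pin, tape roll or bottle. The hand-in gave no verdict.

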